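# Pump the bottle-jack press to clamp a reglued solar panel

### The job

A small solar panel has just been glued back into its yellow frame and lies in the bottle-jack press. Pump the jack's sprung handle with full strokes, right down and all the way up again each time, until the panel has pushed the foam-faced pressure plate up against its springs by 10 to 25 mm; then leave the press clamped with the handle up and free. Do not touch the panel, the platen under it or the pressure plate, and leave the other things on the bench where they are.

Things in the scene. Friction and masses are not known exactly. Their poses are not given: they have to be found in the camera images.
- press: Shop-made press fixed to the bench: grey base plate 260 (x) by 220 (y) mm, four steel rods (16 mm thick, at x +-112, y +-92 mm, tops 356 mm up), a red bottle jack in the middle, its release valve already shut. Origin: centre of the underside, z up. The pump handle sticks out between the rods on the -y side, in the plane x = 0.
- lever_hinge (a point): The pump handle's hinge, fixed on the press: press frame (0, -58, 78) mm. The hinge line runs along the press's x axis.
- lever_grip (a point): Middle of the handle's black rubber grip, on its axis, 260 mm from the hinge; own -y runs outward along the handle, x along the hinge line. Grip round, 25 mm thick, from 205 to 320 mm from the hinge (handle's end); bare steel tube 18 mm thick inside of it. At rest it is 249 mm above the bench and 253 mm out from the press's centre; fully down 70 mm above, 318 mm out.
- lever (a joint): Handle angle, rad: 0 = upper stop, pointing out and 0.72 above level; grows as it is pushed down; 0.75 = lower stop, 0.03 below level. A spring lifts it back to 0 when let go. Pushing at the grip takes about 7 N to start, 12 N at most. A full stroke (beyond 0.62 and back) raises the ram 8 to 10 mm, or 6 to 9 mm once the panel bears on the foam.
- head: The press's top: a welded H of grey flat bar, 258 by 220 by 12 mm, nutted to the four rods, its height different each time (300 to 316 mm). Origin: centre of its underside. Fixed.
- platen (a joint): Height in m by which the jack's ram has raised the steel platen (250 by 210 mm) with its plywood board and the panel; 0 = jack collapsed, as at the start; at most 0.1. It stays where it has been pumped. The panel meets the foam after 20 to 36 mm; beyond that the pressure plate rises with it.
- presser (a joint): Height in m by which the sprung pressure plate has been pushed up: 0 = hanging free, hard stop at 0.040. Its springs press down with about 11 N at 0 and 0.7 N more for each mm. The plate is to end at 0.010 to 0.025.
- panel: The solar panel, loose on the platen's plywood board: dark blue cells in a yellow frame, 176 by 136 by 22 mm thick. Origin: centre of its underside, 190 mm above the bench at the start.
- foam_face (a point): Centre of the underside of the black foam pad (166 by 126 mm) on the aluminium pressure plate (180 by 140 mm, top face 21 mm higher) that hangs under the head on two sprung pins; 68 mm below the head's underside when free; rises with joint presser.
- lantern: Bystander: orange lantern with a white globe and a black bail, 100 mm wide, 140 mm tall. Origin: centre of its underside.
- case: Bystander: open yellow half case with a circuit board in it, 140 by 95 by 36 mm. Origin: centre of its underside.
- meter: Bystander: yellow and black multimeter, 150 by 76 by 36 mm. Origin: centre of its underside.
Not all that is in view belongs to the job. Of the things like the panel, leave any that is white; of the rest the smaller one is meant.

How it is judged:
On the way, in this order (a step that is already met when the one before it is completed fails the run):
1. first stroke: the handle is pushed fully down (value of joint lever above 0.62 rad), for 0.04 s.
2. first stroke: the handle is back fully up (value of joint lever below 0.12 rad), for 0.04 s.
3. second stroke: the handle is pushed fully down (value of joint lever above 0.62 rad), for 0.04 s.
4. second stroke: the handle is back fully up (value of joint lever below 0.12 rad), for 0.04 s.
5. third stroke: the handle is pushed fully down (value of joint lever above 0.62 rad), for 0.04 s.
6. third stroke: the handle is back fully up (value of joint lever below 0.12 rad), for 0.04 s.
At the end, for the whole second after the job is handed in: The pressure plate stands 8 to 27 mm above its free height, borne up by the panel (over 5 N between them, and between panel and platen); the platen is at rest; the handle is up within 0.1 rad of its upper stop (value of joint presser between 0.008 and 0.027 m and value of joint lever below 0.1 rad and contact force between panel and presser above 5 N and contact force between panel and platen above 5 N and velocity of joint platen between -0.002 and 0.002 m/s); the robot touches nothing.
It fails at once if the robot touches the panel, the platen or the pressure plate (contact force between any of the arm, the fingers and panel above 1 N or contact force between any of the arm, the fingers and platen above 1 N or contact force between any of the arm, the fingers and presser above 1 N).
It fails at once if the orange lantern is moved by more than 20 mm (distance of lantern from where it was at the start of the episode above 0.02 m).
It fails at once if the yellow half case is moved by more than 20 mm (distance of case from where it was at the start of the episode above 0.02 m).
It fails at once if the multimeter is moved by more than 20 mm (distance of meter from where it was at the start of the episode above 0.02 m).
It also fails if it takes over 58 s, if anything falls off the work surface, if the arm or the gripper's body presses on something with over 40 N, if the wrist force passes 120 N, or if a joint passes its speed limit or range.

### The arm

A 7-joint arm with a two-finger parallel gripper is mounted at the origin on the work surface. World frame = base frame: x ahead of the robot, y to its left, z up, the work surface at z = 0. Lengths are in m, angles in rad, forces in N, time in s.
With the tool pointing down it reaches from about 0.35 to 0.775 m from the base axis. Payload 3.1 kg.
Tool frame: the origin (TCP) lies midway between the tips of the shut fingers; the grasp point (between the pads) lies 19 mm behind it (robot.pinch_z is the distance from the TCP to the grasp point, in m); z points along the fingers, y is the line along which they close (so a half turn about z gives the same grasp; the last joint's range is limited). The gripper opens to 85 mm and grips with 20 to 120 N. Pads are 22 mm wide; open, the fingers measure 114 mm over their backs; the gripper's body (76 mm by 85 mm) begins 54 mm behind the grasp point. The pads swing forward as they close: fully open they stand 13 mm farther back than shut.
Start: joints at [-1.232, 0.311, 0.014, 1.512, -0.004, 1.319, -0.027], TCP at [0.204, 0.511, 0.231] pointing down, gripper open.
Joint ranges: [-2.7, 2.7], [-0.3, 1.91], [-1.27, 1.3], [0.12, 2.57], [-1.44, 4.58], [0.2, 2.03], [-3.05, 3.05]. Speed limits (rad/s): [2.79, 2.79, 3.14, 3.14, 3.14, 3.14, 3.14].

### API

Orientations are given as a 3x3 rotation matrix whose columns are the frame's x, y, z axes.
In Python, from bench import robot, viewer gives the robot as it stands.
- The arm moves only by the shell command python3 -m inch 'ROWS'. ROWS is JSON, a list of rows, each an object with "gripper": the closure, from -1 (fully open) to 1 (shut); "xyz": the shift along the tool's x, y, z in mm, a list of three; "twist": the turn, a rotation vector about the tool's x, y, z in degrees, a list of three. In form: [{"gripper": gripper, "xyz": [dx, dy, dz], "twist": [rx, ry, rz]}, ...]. A call has 1 to 12 rows; each row is the pose to reach, as a shift and turn from the pose commanded when the call began, along the tool's axes at that moment; what a row does not reach only later rows make up. A row lasts 1/8 s, in which the tool goes at most 62.5 mm and 10.7 degrees, less where a joint would pass 70% of its speed; a pose out of reach is approached as far as the arm can. A call with a gripper value outside its range is refused whole. The fingers move at their own pace and stop on an object; the grip force is fixed at half the most. Time passes only in rows, so rows that repeat a pose let the fingers close. It gives the time, the measured TCP pose, the force, the opening and the grip force at its end, in the units of the state.
- robot.sense(): the state, without advancing time (a new reading comes with each control period).
- viewer.snapshot(name): name is "scene" or "side" or "wrist"; returns a dict with "frame" (480x640x3 uint8, red, green, blue), "fx", "fy", "cx", "cy" (pixels), "R" (3x3) and "t" (3): a world point X has camera coordinates R X + t. Camera axes: x right, y down, z forward; pixel columns grow to the right and rows downward; lengths in m; the calibration is good to about 2 mm. A picture is of the moment at which its call begins. There is no depth.
- robot.close_job(): hands the job in; it is judged then, once.
The state is a dict: "clock": time; "joint_pos": joint angles; "joint_velocities": joint speeds; "joint_efforts": joint torques, N m; "ee_pos": TCP position; "orientation": TCP orientation; "contact_force": force on the tool from outside, world axes, zero at the start; "wrist_torque": the same for the moment, N m; "finger_gap": finger opening in m; "finger_force": force on a finger pad.
Only numpy, scipy, OpenCV 4.12 (cv2) and the standard library are available. Lean on these libraries where they do the work, as an engineer would, in place of code of your own. Each camera call takes 0.05 s, during which the arm holds its last target. There are 200 camera calls.

## Working session

There is one attempt and no reset: what is moved stays moved. The work goes in short steps, Python scripts to look and compute and a shell command to move; the robot and the scene stay as the last step left them, time stands still between calls to the robot, and variables do not carry over. Pictures are saved under pics/ and viewed, at most 10 in all, crops included, and the job is handed in when it is done.

```bash
mkdir -p pics; python3 - <<'E'
from bench import robot, viewer
import cv2,numpy as np
for n in("scene","side"):
    s=viewer.snapshot(n); cv2.imwrite(f"pics/{n}0.png",s["frame"][:,:,::-1]); np.savez(f"{n}0.npz",**s)
    print(n,s["fx"],s["cx"],s["cy"],np.round(-s["R"].T@s["t"],3))
q=robot.sense();print(q["clock"],q["ee_pos"],q["orientation"],q["finger_gap"])
E
```

```text
scene 492.77297232990645 324.5077726565343 240.54212914434 [ 1.492 -0.105  1.188]
side 489.10892326926466 320.0758746095118 239.26413095046223 [-0.166 -0.704  0.734]
0.1 [0.20415778 0.51001815 0.23035603] [[-9.28400928e-01  3.71579406e-01 -6.79677747e-04]
 [ 3.71580016e-01  9.28398888e-01 -1.94826191e-03]
 [-9.29219390e-05 -2.06132283e-03 -9.99997871e-01]] 0.08552384256065433
```

View pics/scene0.png

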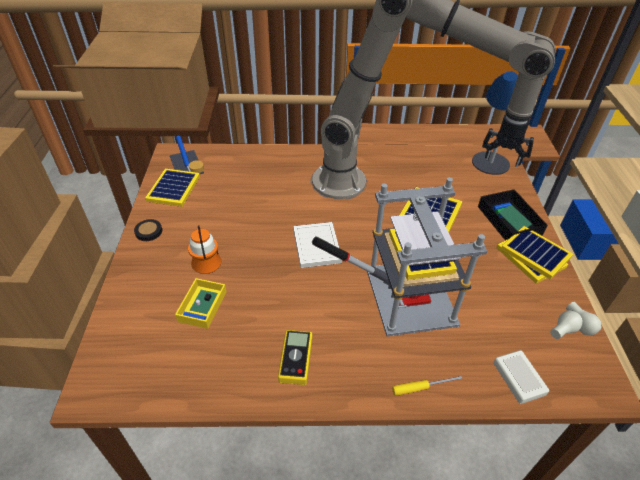

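View pics/side0.png

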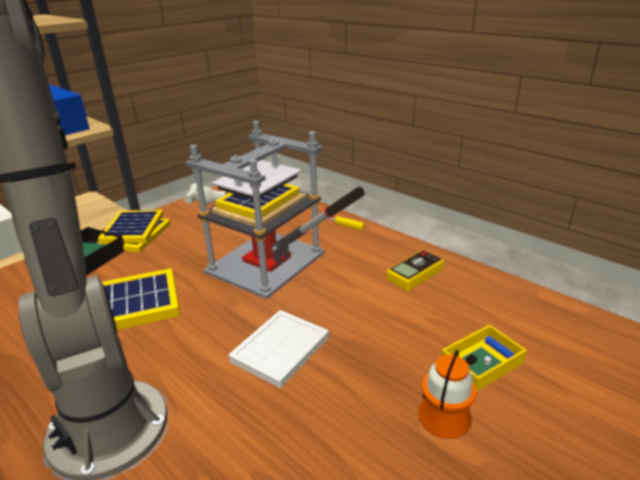

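The scene view shows the press at about (425,260). Its handle grip runs from (314,240) to (350,258). In the side view the press is at (260,205) and the grip at (345,200).

Panel-like things in the scene view: 
- the yellow-framed panel in the press (430,262)
- loose yellow panels at (172,186), (435,210) and (535,252)
- white ones at (318,245) and (521,375)

The one in the press fits, because it lies on the plywood under the foam. I'll confirm that in an enlarged crop and measure the handle.

```bash
cat > h.py <<'E'
import numpy as np,cv2
def ray(s,p):
    d=s["R"].T@np.array([(p[0]-s["cx"])/s["fx"],(p[1]-s["cy"])/s["fy"],1]); return -s["R"].T@s["t"],d/np.linalg.norm(d)
def plane(s,p,z):
    c,d=ray(s,p); return c+d*(z-c[2])/d[2]
def tri(s1,p1,s2,p2):
    c1,d1=ray(s1,p1);c2,d2=ray(s2,p2)
    k=np.linalg.lstsq(np.c_[d1,-d2],c2-c1,rcond=None)[0]
    a,b=c1+k[0]*d1,c2+k[1]*d2; return (a+b)/2,np.linalg.norm(a-b)
def proj(s,X):
    c=s["R"]@X+s["t"]; return np.array([s["fx"]*c[0]/c[2]+s["cx"],s["fy"]*c[1]/c[2]+s["cy"]])
def grip(s,box):
    x0,y0,x1,y1=box; m=(s["frame"][y0:y1,x0:x1].max(2)<60).astype(np.uint8)
    n,l,st,_=cv2.connectedComponentsWithStats(m); i=1+st[1:,4].argmax()
    p=np.argwhere(l==i)[:,::-1].astype(np.float32)+[x0,y0]
    mu=p.mean(0); v=np.linalg.svd(p-mu,full_matrices=False)[2][0]; t=(p-mu)@v
    return mu+v*t.min(),mu+v*t.max(),len(p)
E
python3 - <<'E'
from h import *
A=dict(np.load("scene0.npz"));B=dict(np.load("side0.npz"))
ga=grip(A,(300,225,362,270));gb=grip(B,(322,178,372,222));print(ga,gb)
a=ga[:2] if ga[0][0]<ga[1][0] else ga[1::-1]; b=gb[:2] if gb[0][0]>gb[1][0] else gb[1::-1]
for i in(0,1):print("grip",tri(A,a[i],B,b[i]))
for p,q in zip([(382,187),(449,181),(480,239),(405,247)],[(256,173),(194,150),(256,124),(313,133)]):
    print(tri(A,p,B,q),plane(A,p,.356),plane(B,q,.356))
a=cv2.resize(A["frame"][170:340,300:500],None,fx=3,fy=3,interpolation=2)
cv2.imwrite("pics/cropA.png",a[:,:,::-1])
b=cv2.resize(B["frame"][110:300,180:380],None,fx=3,fy=3,interpolation=2)
cv2.imwrite("pics/cropB.png",b[:,:,::-1])
E
```

```text
(array([313.13469081, 239.65870556]), array([346.11453933, 256.86354678]), 286) (array([361.9261956 , 189.88821158]), array([327.6720716 , 212.50330065]), 330)
grip (array([ 0.6058426 , -0.10093478,  0.29101049]), np.float64(2.7674807073965652e-05))
grip (array([ 0.59233204, -0.01151391,  0.21158721]), np.float64(0.0007253643898796881))
(array([0.45683569, 0.08117496, 0.33539661]), np.float64(0.01530960383480146)) [0.47298492 0.0826428  0.356     ] [0.42031521 0.02683517 0.356     ]
(array([0.43622466, 0.27072441, 0.34623672]), np.float64(0.0026658773745444624)) [0.44672007 0.26751813 0.356     ] [0.42006801 0.24305334 0.356     ]
(array([0.65901693, 0.30345107, 0.3478516 ]), np.float64(0.0017031282804611542)) [0.66801607 0.2987042  0.356     ] [0.64248751 0.28418772 0.356     ]
(array([0.68787565, 0.11792674, 0.35196501]), np.float64(0.0054444705595310785)) [0.69439401 0.11454179 0.356     ] [0.68124965 0.11452256 0.356     ]
```

View pics/cropA.png

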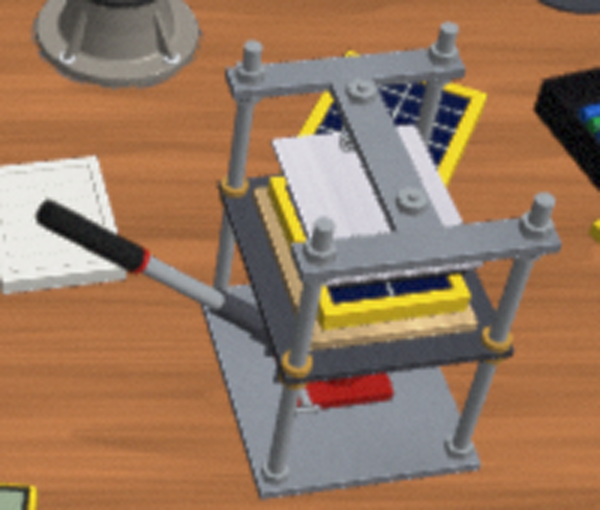

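View pics/cropB.png

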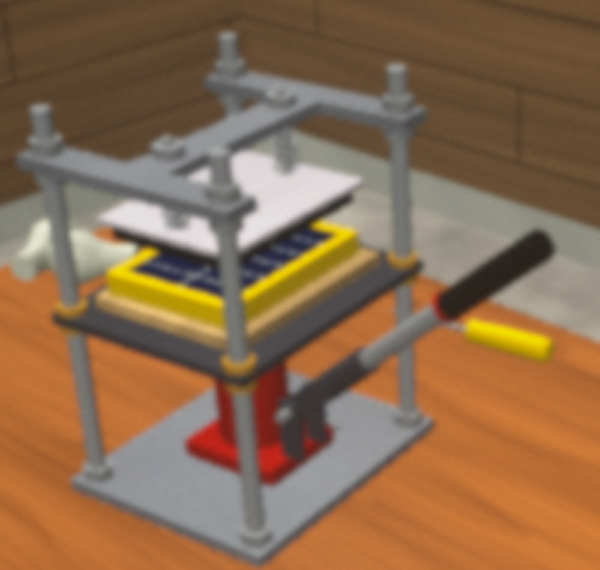

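The grip triangulates well: tip (0.606,-0.101,0.291), inner end (0.592,-0.012,0.212), slope 0.72. The crops confirm that the panel on the plywood in the press is the one meant, at crop A (395,300). Next I go up and around over the bench, with the fingers nearly shut so their tips form a groove for the grip.

```bash
python3 -m inch '[{"gripper":0.65,"xyz":[0,0,-60],"twist":[0,0,0]},{"gripper":0.65,"xyz":[0,0,-120],"twist":[0,0,0]},{"gripper":0.65,"xyz":[0,0,-180],"twist":[0,0,0]},{"gripper":0.65,"xyz":[0,0,-250],"twist":[0,0,0]},{"gripper":0.65,"xyz":[-45,-37,-250],"twist":[0,0,6]},{"gripper":0.65,"xyz":[-90,-74,-250],"twist":[0,0,12]},{"gripper":0.65,"xyz":[-135,-112,-250],"twist":[0,0,18]},{"gripper":0.65,"xyz":[-180,-149,-250],"twist":[0,0,24]},{"gripper":0.65,"xyz":[-225,-186,-250],"twist":[0,0,30]},{"gripper":0.65,"xyz":[-270,-223,-250],"twist":[0,0,36]},{"gripper":0.65,"xyz":[-316,-261,-250],"twist":[0,0,40]},{"gripper":0.65,"xyz":[-316,-261,-250],"twist":[0,0,40]}]'
```

```text
clock: 1.6
ee_pos: [0.4025, 0.1452, 0.4814]
orientation: [[-0.461, 0.887, 0.001], [0.887, 0.461, -0.002], [-0.002, -0.0, -1.0]]
contact_force: [-0.2, 1.1, 0.6]
finger_gap: 0.0152
finger_force: 0.0
```

```bash
python3 -m inch '[{"gripper":0.65,"xyz":[-52,18,0],"twist":[0,0,4]},{"gripper":0.65,"xyz":[-104,36,0],"twist":[0,0,8]},{"gripper":0.65,"xyz":[-156,54,0],"twist":[0,0,12]},{"gripper":0.65,"xyz":[-208,72,20],"twist":[0,0,16]},{"gripper":0.65,"xyz":[-257,88,50],"twist":[0,0,19]},{"gripper":0.65,"xyz":[-257,88,95],"twist":[0,0,19]},{"gripper":0.65,"xyz":[-257,88,140],"twist":[0,0,19]},{"gripper":0.65,"xyz":[-257,88,140],"twist":[0,0,19]}]'; python3 - <<'E'
from bench import robot, viewer
from h import *
im=[]
for n in("scene","side","wrist"):
    s=viewer.snapshot(n); np.savez(f"{n}1.npz",**s); im.append(s["frame"])
    if n=="wrist":
        for X in([.606,-.101,.291],[.592,-.0115,.2116]):print(proj(s,np.array(X)))
o=np.hstack([im[0][100:350,230:530],im[1][60:310,120:420],im[2][::2,::2][:, :200][:0].reshape(0,200,3) if 0 else cv2.resize(im[2],(333,250))])
cv2.imwrite("pics/m1.png",cv2.resize(o,(800,214+0))[:,:,::-1])
E
```

```text
clock: 2.6
ee_pos: [0.5967, -0.0318, 0.3357]
orientation: [[-0.161, 0.987, -0.013], [0.987, 0.161, 0.003], [0.005, -0.012, -1.0]]
contact_force: [0.2, -0.4, -0.0]
finger_gap: 0.0149
finger_force: 0.0
[313.6550147  385.25483099]
[316.21543866 193.85221245]
```

View pics/m1.png

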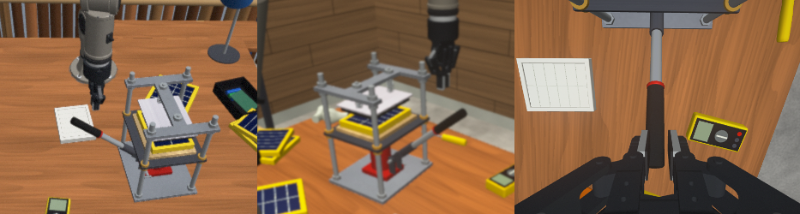

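The press stays in view in both cameras, and the wrist view shows the handle centred and aligned between the fingers. First stroke down, following the arc:

```bash
python3 -m inch '[{"gripper":0.65,"xyz":[0,0,40],"twist":[0,0,0]},{"gripper":0.65,"xyz":[0,0,80],"twist":[0,0,0]},{"gripper":0.65,"xyz":[-11,0,92],"twist":[0,0,0]},{"gripper":0.65,"xyz":[-21,0,105],"twist":[0,0,0]},{"gripper":0.65,"xyz":[-36,0,127],"twist":[0,0,0]},{"gripper":0.65,"xyz":[-50,0,155],"twist":[0,0,0]},{"gripper":0.65,"xyz":[-63,0,187],"twist":[0,0,0]},{"gripper":0.65,"xyz":[-71,0,221],"twist":[0,0,0]},{"gripper":0.65,"xyz":[-74,0,250],"twist":[0,0,0]},{"gripper":0.65,"xyz":[-74,0,250],"twist":[0,0,0]},{"gripper":0.65,"xyz":[-74,0,250],"twist":[0,0,0]}]'; python3 - <<'E'
from bench import robot, viewer
from h import *
im=[]
for n in("scene","side"):
    s=viewer.snapshot(n); np.savez(f"{n}2.npz",**s); im.append(s["frame"])
o=np.hstack([im[0][140:360,260:500],im[1][100:320,160:400]])
cv2.imwrite("pics/m2.png",cv2.resize(o,(800,367))[:,:,::-1])
E
```

```text
clock: 4.12
ee_pos: [0.6125, -0.107, 0.0945]
orientation: [[-0.16, 0.987, 0.001], [0.987, 0.16, 0.001], [0.001, 0.001, -1.0]]
contact_force: [-4.2, 2.6, 5.1]
finger_gap: 0.0151
finger_force: 2.8
```

View pics/m2.png

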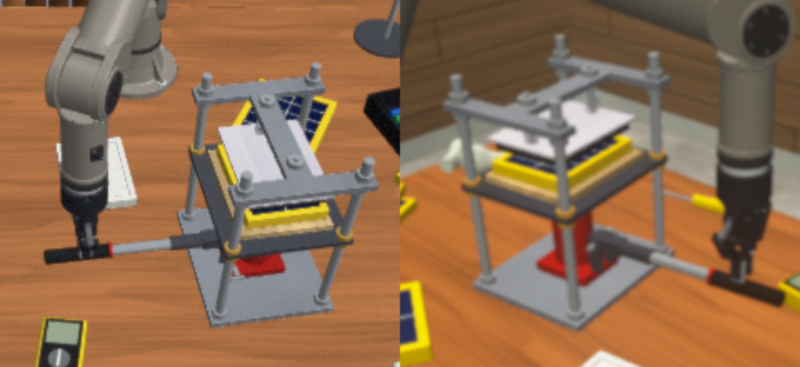

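The handle is down and level (TCP z 0.0945), held in the finger groove. Back up along the arc, then check that it is free.

```bash
python3 -m inch '[{"gripper":0.65,"xyz":[3,-2,-29],"twist":[0,0,0]},{"gripper":0.65,"xyz":[11,-2,-63],"twist":[0,0,0]},{"gripper":0.65,"xyz":[24,-2,-95],"twist":[0,0,0]},{"gripper":0.65,"xyz":[38,-2,-123],"twist":[0,0,0]},{"gripper":0.65,"xyz":[53,-2,-145],"twist":[0,0,0]},{"gripper":0.65,"xyz":[74,-2,-169],"twist":[0,0,0]},{"gripper":0.65,"xyz":[74,-2,-190],"twist":[0,0,0]},{"gripper":0.65,"xyz":[74,-2,-190],"twist":[0,0,0]}]'; cat > look.py <<'E'
import sys
from bench import viewer
from h import *
k=sys.argv[1]; S={}
for n in("scene","side"):
    s=viewer.snapshot(n); np.savez(f"{n}{k}.npz",**s); S[n]=s
try:
    a=grip(S["scene"],(300,225,362,270));b=grip(S["side"],(322,178,372,222)); print("grip px",np.round(a[0]),np.round(a[1]),a[2],np.round(b[0]),np.round(b[1]),b[2])
except Exception as e: print(e)
# vertical shifts (px) of patches since start: platen right corner / panel front edge / white plate
A=dict(np.load("scene0.npz"));B=dict(np.load("side0.npz"))
def shift(s0,s1,box):
    x0,y0,x1,y1=box; g=lambda s:cv2.resize(cv2.cvtColor(s["frame"],cv2.COLOR_RGB2GRAY),None,fx=4,fy=4,interpolation=cv2.INTER_CUBIC)
    t=g(s0)[4*y0:4*y1,4*x0:4*x1]; m=24
    w=g(s1)[4*(y0-m):4*(y1+8),4*(x0-6):4*(x1+6)]
    r=cv2.matchTemplate(w,t,cv2.TM_CCOEFF_NORMED);_,v,_,l=cv2.minMaxLoc(r)
    return (l[0]/4-6,l[1]/4-m,round(v,2))
for nm,s,box in(("platenS","scene",(392,283,404,299)),("platenS2","scene",(460,274,474,292)),("platenB","side",(197,204,212,220)),("plateS",'scene',(389,213,404,232)),("plateB","side",(272,162,302,180)),("plateBL","side",(211,176,224,193))):
    print(nm,shift({"scene":A,"side":B}[s],S[s],box))
E
python3 look.py 3
python3 - <<'E'
from h import *
A=dict(np.load("scene0.npz"));B=dict(np.load("side0.npz"))
for s,X in((A,[.65,.1,.17]),(A,[.49,.14,.26]),(B,[.45,.1,.17]),(B,[.6,.2,.26])):
    X=np.array(X);print((proj(s,X+[0,0,.01])-proj(s,X))[1]/10,"px/mm")
E
```

```text
clock: 5.22
ee_pos: [0.6003, -0.0358, 0.2862]
orientation: [[-0.159, 0.987, 0.01], [0.987, 0.159, -0.002], [-0.004, 0.009, -1.0]]
contact_force: [0.3, 0.2, -0.8]
finger_gap: 0.0149
finger_force: 0.0
grip px [313. 240.] [346. 257.] 286 [362. 190.] [328. 213.] 325
platenS (0.5, -2.5, 0.93)
platenS2 (1.0, -2.5, 0.98)
platenB (-0.75, -3.75, 0.97)
plateS (0.25, -0.25, 0.92)
plateB (0.0, 0.0, 1.0)
plateBL (0.0, 0.0, 1.0)
-0.24000751146556923 px/mm
-0.265448120099407 px/mm
-0.37187557804665516 px/mm
-0.365561740784247 px/mm
```

Stroke 1 raised the platen by about 10 mm, and the handle sprang fully back (grip pixels identical to the start). Stroke 2:

```bash
python3 -m inch '[{"gripper":0.65,"xyz":[0,0,20],"twist":[0,0,0]},{"gripper":0.65,"xyz":[-21,0,45],"twist":[0,0,0]},{"gripper":0.65,"xyz":[-36,0,67],"twist":[0,0,0]},{"gripper":0.65,"xyz":[-50,0,95],"twist":[0,0,0]},{"gripper":0.65,"xyz":[-63,0,127],"twist":[0,0,0]},{"gripper":0.65,"xyz":[-71,0,161],"twist":[0,0,0]},{"gripper":0.65,"xyz":[-74,0,190],"twist":[0,0,0]},{"gripper":0.65,"xyz":[-74,0,190],"twist":[0,0,0]},{"gripper":0.65,"xyz":[-74,0,190],"twist":[0,0,0]}]'
python3 -m inch '[{"gripper":0.65,"xyz":[3,0,-29],"twist":[0,0,0]},{"gripper":0.65,"xyz":[11,0,-63],"twist":[0,0,0]},{"gripper":0.65,"xyz":[24,0,-95],"twist":[0,0,0]},{"gripper":0.65,"xyz":[38,0,-123],"twist":[0,0,0]},{"gripper":0.65,"xyz":[53,0,-145],"twist":[0,0,0]},{"gripper":0.65,"xyz":[74,0,-169],"twist":[0,0,0]},{"gripper":0.65,"xyz":[74,0,-190],"twist":[0,0,0]},{"gripper":0.65,"xyz":[74,0,-190],"twist":[0,0,0]}]'; python3 look.py 4
```

```text
clock: 6.45
ee_pos: [0.6071, -0.1078, 0.0916]
orientation: [[-0.159, 0.987, -0.005], [0.987, 0.159, 0.001], [0.002, -0.005, -1.0]]
contact_force: [-6.0, 0.9, 5.2]
finger_gap: 0.015
finger_force: 3.7
clock: 7.45
ee_pos: [0.5989, -0.0351, 0.2838]
orientation: [[-0.159, 0.987, 0.005], [0.987, 0.159, -0.001], [-0.002, 0.005, -1.0]]
contact_force: [0.6, -0.1, -0.2]
finger_gap: 0.0151
finger_force: 0.0
grip px [313. 240.] [346. 257.] 287 [362. 190.] [328. 213.] 327
platenS (1.0, -5.0, 0.93)
platenS2 (1.75, -5.0, 0.99)
platenB (-1.5, -7.25, 0.92)
plateS (0.0, -0.25, 0.85)
plateB (0.0, 0.0, 1.0)
plateBL (-0.5, 0.0, 0.98)
```

Platen is at about 20 mm and the plate is still free. Stroke 3, shifted 3 mm sideways to centre the groove:

```bash
python3 -m inch '[{"gripper":0.65,"xyz":[0,-3,20],"twist":[0,0,0]},{"gripper":0.65,"xyz":[-21,-3,45],"twist":[0,0,0]},{"gripper":0.65,"xyz":[-36,-3,67],"twist":[0,0,0]},{"gripper":0.65,"xyz":[-50,-3,95],"twist":[0,0,0]},{"gripper":0.65,"xyz":[-63,-3,127],"twist":[0,0,0]},{"gripper":0.65,"xyz":[-71,-3,161],"twist":[0,0,0]},{"gripper":0.65,"xyz":[-74,-3,190],"twist":[0,0,0]},{"gripper":0.65,"xyz":[-74,-3,190],"twist":[0,0,0]},{"gripper":0.65,"xyz":[-74,-3,190],"twist":[0,0,0]}]'
python3 -m inch '[{"gripper":0.65,"xyz":[3,0,-29],"twist":[0,0,0]},{"gripper":0.65,"xyz":[11,0,-63],"twist":[0,0,0]},{"gripper":0.65,"xyz":[24,0,-95],"twist":[0,0,0]},{"gripper":0.65,"xyz":[38,0,-123],"twist":[0,0,0]},{"gripper":0.65,"xyz":[53,0,-145],"twist":[0,0,0]},{"gripper":0.65,"xyz":[74,0,-169],"twist":[0,0,0]},{"gripper":0.65,"xyz":[74,0,-190],"twist":[0,0,0]},{"gripper":0.65,"xyz":[74,0,-190],"twist":[0,0,0]}]'; python3 look.py 5
```

```text
clock: 8.68
ee_pos: [0.6065, -0.1071, 0.0917]
orientation: [[-0.16, 0.987, -0.0], [0.987, 0.16, 0.002], [0.002, -0.0, -1.0]]
contact_force: [-1.6, 2.2, 6.0]
finger_gap: 0.0153
finger_force: 5.1
clock: 9.68
ee_pos: [0.5951, -0.0357, 0.2824]
orientation: [[-0.159, 0.987, 0.002], [0.987, 0.159, -0.001], [-0.001, 0.002, -1.0]]
contact_force: [-0.2, -0.1, 0.1]
finger_gap: 0.0151
finger_force: 0.0
grip px [313. 240.] [346. 257.] 288 [362. 190.] [328. 213.] 326
platenS (1.5, -7.5, 0.95)
platenS2 (2.75, -7.5, 0.98)
platenB (-2.0, -10.75, 0.87)
plateS (0.0, -1.0, 0.86)
plateB (0.0, -1.25, 0.99)
plateBL (0.25, -1.25, 0.95)
```

The plate has started to rise, about 3.5 mm so far. Stroke 4:

```bash
python3 -m inch '[{"gripper":0.65,"xyz":[0,0,20],"twist":[0,0,0]},{"gripper":0.65,"xyz":[-21,0,45],"twist":[0,0,0]},{"gripper":0.65,"xyz":[-36,0,67],"twist":[0,0,0]},{"gripper":0.65,"xyz":[-50,0,95],"twist":[0,0,0]},{"gripper":0.65,"xyz":[-63,0,127],"twist":[0,0,0]},{"gripper":0.65,"xyz":[-71,0,161],"twist":[0,0,0]},{"gripper":0.65,"xyz":[-74,0,190],"twist":[0,0,0]},{"gripper":0.65,"xyz":[-74,0,190],"twist":[0,0,0]},{"gripper":0.65,"xyz":[-74,0,190],"twist":[0,0,0]}]'
python3 -m inch '[{"gripper":0.65,"xyz":[3,0,-29],"twist":[0,0,0]},{"gripper":0.65,"xyz":[11,0,-63],"twist":[0,0,0]},{"gripper":0.65,"xyz":[24,0,-95],"twist":[0,0,0]},{"gripper":0.65,"xyz":[38,0,-123],"twist":[0,0,0]},{"gripper":0.65,"xyz":[53,0,-145],"twist":[0,0,0]},{"gripper":0.65,"xyz":[74,0,-169],"twist":[0,0,0]},{"gripper":0.65,"xyz":[74,0,-190],"twist":[0,0,0]},{"gripper":0.65,"xyz":[74,0,-190],"twist":[0,0,0]}]'; python3 look.py 6
```

```text
clock: 10.9
ee_pos: [0.6065, -0.1068, 0.0914]
orientation: [[-0.16, 0.987, -0.001], [0.987, 0.16, 0.002], [0.002, -0.0, -1.0]]
contact_force: [-1.9, 3.6, 6.6]
finger_gap: 0.0151
finger_force: 5.4
clock: 11.9
ee_pos: [0.5949, -0.0358, 0.282]
orientation: [[-0.159, 0.987, 0.001], [0.987, 0.159, -0.001], [-0.001, 0.001, -1.0]]
contact_force: [0.5, -0.2, -0.0]
finger_gap: 0.0151
finger_force: 0.0
grip px [313. 240.] [346. 257.] 287 [362. 190.] [328. 213.] 328
platenS (2.0, -10.0, 0.97)
platenS2 (3.5, -10.0, 0.98)
platenB (-2.75, -14.5, 0.82)
plateS (0.5, -3.25, 0.83)
plateB (-0.25, -4.75, 0.97)
plateBL (0.25, -4.75, 0.76)
```

The plate is up about 12–13 mm in both views, inside the 10–25 mm window, with the handle up. I lift away clear and check once more.

```bash
python3 -m inch '[{"gripper":0.65,"xyz":[0,0,-50],"twist":[0,0,0]},{"gripper":0.65,"xyz":[0,0,-100],"twist":[0,0,0]},{"gripper":0.65,"xyz":[0,0,-100],"twist":[0,0,0]},{"gripper":0.65,"xyz":[0,0,-100],"twist":[0,0,0]}]'; python3 look.py 7; python3 - <<'E'
from h import *
A=np.load("scene7.npz")["frame"];B=np.load("side7.npz")["frame"]
o=np.hstack([A[140:360,260:500],B[100:320,160:400]])
cv2.imwrite("pics/m7.png",cv2.resize(o,(800,367))[:,:,::-1])
E
```

```text
clock: 12.5
ee_pos: [0.5943, -0.0353, 0.3794]
orientation: [[-0.158, 0.987, -0.003], [0.987, 0.158, 0.0], [0.001, -0.003, -1.0]]
contact_force: [-0.7, -0.1, -0.5]
finger_gap: 0.0153
finger_force: 0.0
grip px [313. 240.] [346. 257.] 288 [362. 190.] [328. 213.] 326
platenS (2.0, -10.0, 0.97)
platenS2 (3.5, -10.0, 0.97)
platenB (-2.75, -14.5, 0.82)
plateS (0.5, -3.25, 0.83)
plateB (-0.25, -4.75, 0.97)
plateBL (0.0, -4.75, 0.76)
```

View pics/m7.png

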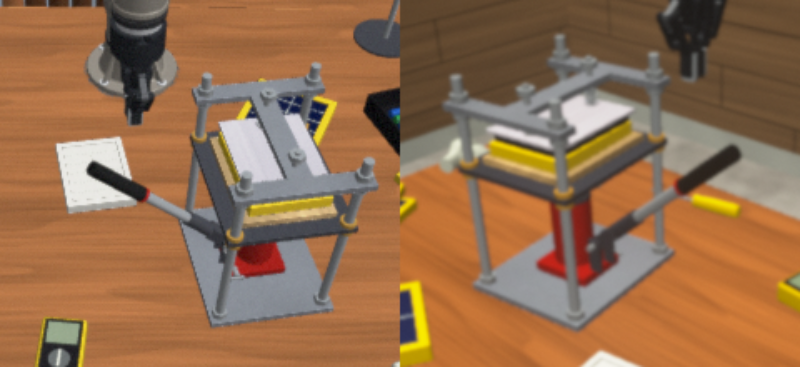

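The picture shows the panel pressed against the foam (side crop (570,150)), the plate raised, the handle up and free (grip tip at (90,168) in the left crop), and the gripper clear.

```bash
python3 -c "
from bench import robot
print(robot.close_job())"
```

```text
the job is handed in; nothing more can be done
None
```

I handed the job in after four full strokes: the pressure plate measured about 12–13 mm up in both camera views, borne by the panel, with the handle up and free and the arm clear; no verdict came back.

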